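# Refit the washed mesh filter, then draw the fine filter for inspection

### The arm

A 6-joint arm with a two-finger parallel gripper is mounted at the origin on the work surface. World frame = base frame: x ahead of the robot, y to its left, z up, the work surface at z = 0. Lengths are in m, angles in rad, forces in N, time in s.
With the tool pointing down it reaches from about 0.3 to 0.85 m from the base axis. Payload 5.4 kg.
Tool frame: the origin (TCP) lies at the centre of the arm's flange, where the gripper is bolted on; the fingertips stand 173 mm ahead of it and the grasp point (between the pads) lies 155 mm ahead of it; z points along the fingers, y is the line along which they close (so a half turn about z gives the same grasp; the last joint's range is limited). The gripper opens to 85 mm and grips with 20 to 120 N. Pads are 22 mm wide; open, the fingers measure 114 mm over their backs; the gripper's body (76 mm by 85 mm) begins 54 mm behind the grasp point. The pads swing forward as they close: fully open they stand 13 mm farther back than shut.
Start: joints at [-1.453, 0.158, 1.597, -0, 1.386, -0.21], TCP at [0.185, -0.544, 0.405] pointing down, gripper open.
Joint ranges: [-2.91, 2.91], [-0.94, 2.29], [0.18, 2.7], [-1.29, 4.43], [0.17, 2.64], [-3, 3]. Speed limits (rad/s): [2.57, 2.57, 3.14, 3.14, 3.14, 3.14].

### API

Orientations are given as a unit quaternion [x, y, z, w].
In Python, from rig import arm gives the robot as it stands.
- The arm moves only by the shell command python3 -m jog 'ROWS'. ROWS is JSON, a list of rows, each an object of numbers: "gripper": the closure, from 0 (fully open) to 1 (shut); "x", "y", "z": the shift along the tool's x, y, z in mm; "spin": the turn about the tool's z in rad. A call has 1 to 20 rows; each row is the pose to reach, as a shift and turn from the pose commanded when the call began, along the tool's axes at that moment; what a row does not reach only later rows make up. A row lasts 1/12 s, in which the tool goes at most 41.7 mm and 7.16 degrees, less where a joint would pass 70% of its speed; a pose out of reach is approached as far as the arm can. A call with a gripper value outside its range is refused whole. The fingers move at their own pace and stop on an object; the grip force is fixed at half the most. Time passes only in rows, so rows that repeat a pose let the fingers close. It gives the time, the measured TCP pose, the force, the opening and the grip force at its end, in the units of the state.
- arm.state(): the state, without advancing time (a new reading comes with each control period).
- arm.camera(name): name is "scene" or "top"; returns (picture, depth): 480x640x3 uint8, blue, green, red; 480x640 float32, m along the optical axis (not along the pixel's ray), 0 where there is no reading.
- arm.calibration(name): a dict with "intrinsics" (3x3 intrinsics, pixels), "R" (3x3) and "t" (3): a world point X has camera coordinates R X + t. Camera axes: x right, y down, z forward; pixel columns grow to the right and rows downward; lengths in m; the calibration is good to about 2 mm. A picture is of the moment at which its call begins. calibration takes no time and is no camera call.
- arm.sign_off(): hands the job in; it is judged then, once.
The state is a dict: "time_s": time; "joint_positions": joint angles; "joint_velocities": joint speeds; "joint_torque": joint torques, N m; "ee_pos": TCP position; "eef_rot": TCP orientation; "force": force on the tool from outside, world axes, zero at the start; "wrist_torque": the same for the moment, N m; "gripper_width": opening from 0.0 (shut) to 1.0 (fully open); "finger_force": force on a finger pad.
Only numpy, scipy, OpenCV 4.12 (cv2) and the standard library are available. Lean on these libraries where they do the work, as an engineer would, in place of code of your own. Each camera call takes 0.05 s, during which the arm holds its last target. There are 200 camera calls.

### The job

The refrigerated ingredient rail is having its two air filters serviced. First take the washed mesh filter (blue tab) out of the drying rack and slide it down into the open slot in the rail's top until its cap sits flat on the top, fully home. Then lift the hinged flap beside it right up so that it stays standing open, draw the fine filter (orange tab) out from underneath, and finish holding it in the gripper, upright and still, over the middle of the white tray and about a hand's breadth above it, for inspection; do not put it down or let go, and leave the green board, the squeeze bottle and the computer mouse where they are.

Things in the scene. Friction and masses are not known exactly. Their poses are not given: they have to be found in the camera images.
- rail: Refrigerated ingredient rail, stainless, fixed on the bench: 335 mm deep (x), 810 mm long (y), flat top deck 165 mm above the bench. Origin on the bench under the filter housing. x away from the robot, y along the rail towards the pans, z up; its end face is at y = -120 mm. On the housing only the flap and the fitted mesh filter's cap and tab stand above the deck.
- slot (a point): Middle of the mouth of the open mesh-filter slot, at deck level; axes as the rail's. The slot runs along x: 140 mm long, 13 mm wide (y), vertical, 135 mm deep; its long sides flare at the mouth to 24 mm wide over the top 8 mm. A fitted mesh filter hangs by its cap, which covers the mouth.
- mesh_center (a point): Washed mesh filter, upright in the drying rack: middle of the whole, 70 mm above its foot. x width, y thickness, z up; both faces alike. Frame 134 (x) x 10 (y) x 100 mm high; on it a cap 146 x 30 x 6 mm; on that a blue tab 40 (x) x 10 (y) x 34 mm high, to pinch across y with the grasp 58 mm above this point. 0.18 kg. Fully home, this point is 30 mm below the deck.
- rack_floor (a point): Drying rack, steel wire, fixed, 190 (x) x 150 mm (y): middle, on the wires that things stand on, 20 mm above the bench. Three grooves 13 mm wide along its x axis at y = -45, 0, +45 mm between pins whose tops are 74 mm above the bench. The mesh filter stands in one outer groove, the green board in the other.
- flap (a joint): Hinge of the cover flap, rad: 0 shut flat on the deck, grows as it is lifted, stop at 1.75. Stiff hinge: the flap stays at whatever angle it is left; lifting takes about 2 N at the grip. It starts shut or slightly ajar.
- flap_hinge (a point): Middle of the flap's hinge line, along the flap's far (+x) edge, 2 mm above the deck; axes as the rail's. The hinge line runs along y: the front edge swings up and away from the robot.
- flap_grip (a point): Grip point in the black upright fin on the bare-metal flap (160 mm in x, 110 in y, 4 thick). Fin 12 mm thick (y), 34 long, 36 high; the point is 22 mm above the flap's top face, 135 mm from the hinge line along the flap and 24 mm off it square to the flap. Flap's front edge 25 mm further out. Pinched across y, the fin can turn between the fingers: the tool may stay pointing down.
- bay (a point): Middle of the opening under the flap, at deck level; axes as the rail's; 120 mm in +y from the slot point. Opening 140 (x) x 90 mm (y), 60 mm deep down to two guide blocks; between them, in the middle, a guide 14 mm wide (y) and 140 long holds the fine filter upright, its foot 135 mm below the deck.
- fine_center (a point): Fine filter, hidden under the flap: middle of the whole, 62.5 mm above its foot, 72.5 mm below the deck. x width, y thickness, z up. Grey frame 134 (x) x 10 (y) x 95 mm high with white pleats; on top an orange tab 40 (x) x 10 (y) x 30 mm high, its top 10 mm below the deck, to pinch across y with the grasp 47 mm above this point. 0.15 kg, loose.
- fine_foot (a point): Middle of the lower edge of the fine filter (62.5 mm below its middle).
- tray_center (a point): Middle of the floor of the shallow white catch tray, 3 mm above the bench; tray 265 (x) x 162 mm (y), rim 20 mm high, fixed. Tray and drying rack stand side by side to the robot's right of the rail, either one nearer the rail.
- board_center (a point): Bystander: middle of the small green board, 140 x 10 mm, 90 mm high, standing upright in an outer groove of the drying rack. Leave it alone.
- squeeze_center (a point): Bystander: middle of the yellow squeeze bottle with red cap, 58 mm across, 170 mm high. Leave it alone.
- mouse_center (a point): Bystander: black computer mouse, 100 x 60 x 33 mm, its middle. Leave it alone.
There are look-alikes about, which are no part of the job. Of the things shaped like the part that bears mesh_center, the aluminium one is meant.

How it is judged:
On the way, in this order (a step that is already met when the one before it is completed fails the run):
1. the mesh filter is fully home in its slot, cap on the deck (x of mesh_center in the frame of slot between -0.006 and 0.006 m and y of mesh_center in the frame of slot between -0.004 and 0.004 m and z of mesh_center in the frame of slot between -0.034 and -0.027 m and angle between mesh_center's own z axis and vertical below 0.06 rad), for 0.2 s.
2. the flap is lifted right up (value of joint flap above 1.3 rad), for 0.2 s.
3. the fine filter is drawn clear of the bay in the gripper (z of fine_foot in the frame of bay above 0.005 m and contact force between the fingers and fine above 1 N), for 0.1 s.
At the end, for the whole second after the job is handed in: Mesh filter home (cap within 3 mm of the deck), flap open past 1.3 rad, fine filter held by the fingers alone, still, upright within 0.25 rad, its middle within 85 mm (tray x) and 60 mm (tray y) of the tray's middle, lower edge 40 to 200 mm above the tray floor (all of step 1 and value of joint flap above 1.3 rad and contact force between the fingers and fine above 1 N and contact force between fine and rail below 0.1 N and contact force between fine and tray below 0.1 N and contact force between fine and rack below 0.1 N and x of fine_center in the frame of tray_center between -0.085 and 0.085 m and y of fine_center in the frame of tray_center between -0.06 and 0.06 m and z of fine_foot in the frame of tray_center between 0.04 and 0.2 m and angle between fine_center's own z axis and vertical below 0.25 rad and linear speed of fine below 0.03 m/s); the arm keeps its last pose, push and grip.
It fails at once if the green board is knocked or moved (distance of board_center from where it was at the start of the episode above 0.03 m or angle between board_center's own z axis and vertical above 0.4 rad).
It fails at once if the squeeze bottle is knocked or moved (distance of squeeze_center from where it was at the start of the episode above 0.03 m or angle between squeeze_center's own z axis and vertical above 0.4 rad).
It fails at once if the computer mouse is knocked or moved (distance of mouse_center from where it was at the start of the episode above 0.03 m or angle between mouse_center's own z axis and vertical above 0.4 rad).
It fails at once if the fine filter is let fall or set down on the bench or tray (height (world z) of fine_foot below 0.022 m).
It also fails if it takes over 72 s, if anything falls off the work surface, if the arm or the gripper's body presses on something with over 40 N, if the wrist force passes 120 N, or if a joint passes its speed limit or range.

## Working session

There is one attempt and no reset: what is moved stays moved. The work goes in short steps, Python scripts to look and compute and a shell command to move; the robot and the scene stay as the last step left them, time stands still between calls to the robot, and variables do not carry over. Pictures are saved under pics/ and viewed, at most 12 in all, crops included, and the job is handed in when it is done.

```bash
mkdir -p pics; cat > h.py <<'E'
import numpy as np, cv2
from rig import arm
def cam(n):
    p,d=arm.camera(n); c=arm.calibration(n)
    K,R,t=[np.array(c[k],float) for k in("intrinsics","R","t")]
    v,u=np.mgrid[:480,:640]
    P=np.stack([(u-K[0,2])/K[0,0]*d,(v-K[1,2])/K[1,1]*d,d],-1)
    W=(P-t.ravel())@R   # R^T (P-t)
    W[d<=0]=np.nan
    return p,d,W,(K,R,t)
E
python3 - <<'E'
from h import *
for n in("top","scene"):
    p,d,W,c=cam(n); cv2.imwrite(f"pics/{n}0.png",p); np.savez(f"{n}0.npz",p=p,W=W,K=c[0],R=c[1],t=c[2])
    print(n,-c[1].T@c[2].ravel(),c[0][0,0])
s=arm.state();print(s["ee_pos"],s["eef_rot"],s["time_s"],s["force"])
E
```

```text
top [ 0.41736721 -0.12903285  1.61660968] 576.4790579505071
scene [ 0.98932041 -0.94860739  0.78109381] 442.9931530362028
[ 0.18508585 -0.5441257   0.40379642] [ 9.86597126e-01  1.63172755e-01  4.70580373e-05 -8.72190073e-04] 0.1 [ 0.605676   -0.1425098   0.28608296]
```

View pics/top0.png

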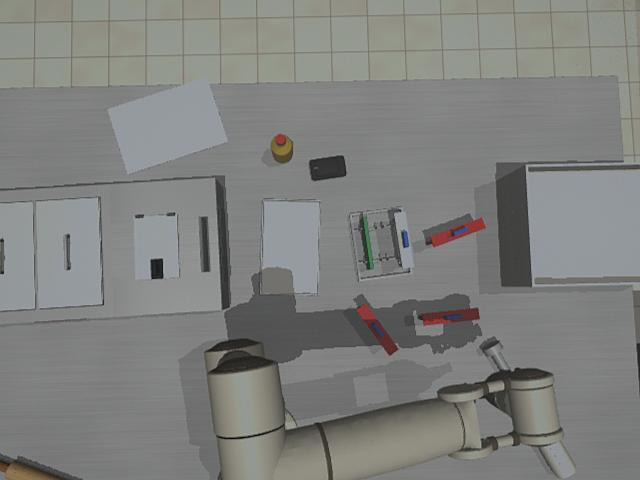

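View pics/scene0.png

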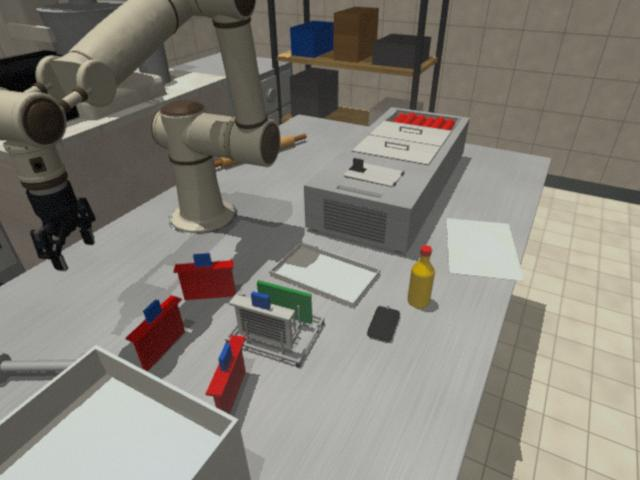

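The top view shows the aluminium mesh filter with its blue tab in the rack at (405,240), beside the green board at (367,243). The tray is at (290,246), the slot at (205,244), the flap at (157,246) with its fin at (157,268), the bottle at (282,150) and the mouse at (328,167).
Candidates for the mesh filter: aluminium (405,240), red (458,230), red (378,328), red (448,317). I choose the aluminium one at (405,240) and will check it in a close crop.

```bash
python3 - <<'E'
from h import *
z=np.load("top0.npz");p=z["p"];W=z["W"]
a=cv2.resize(p[195:290,340:420],None,fx=5,fy=5,interpolation=cv2.INTER_CUBIC)
b=cv2.resize(p[170:310,125:235],None,fx=3.4,fy=3.4,interpolation=cv2.INTER_CUBIC)
a=cv2.copyMakeBorder(a,0,max(0,b.shape[0]-a.shape[0]),0,0,0);b=cv2.copyMakeBorder(b,0,a.shape[0]-b.shape[0],0,0,0)
cv2.imwrite("pics/crop1.png",np.hstack([a,b]))
P=p.astype(int)
v,u=np.mgrid[:480,:640]
def rect(name,m):
    q=W[m&np.isfinite(W[...,0])]
    r=cv2.minAreaRect(q[:,:2].astype(np.float32)*1000)
    print(name,len(q),"mean",(q.mean(0)*1000).round(1),"rect",np.round(r[0],1),np.round(r[1],1),round(r[2],1))
box=lambda a,b,c,d:(u>=a)&(u<b)&(v>=c)&(v<d)
Z=W[...,2]
blue=(P[...,0]>P[...,2]+60)&box(395,415,225,255);rect("bluetab",blue);print(np.percentile(Z[blue],[5,50,95]))
rect("blue top",blue&(Z>0.14))
rect("cap",box(390,415,200,280)&(Z>0.105)&(Z<0.135))
rect("capall",box(390,415,200,280)&(Z>0.105))
green=(P[...,1]>P[...,2]+30)&(P[...,1]>P[...,0]+20)&box(350,385,205,275);rect("green",green&(Z>0.09))
rect("slotdark",box(195,215,210,278)&(Z<0.155))
rect("slotcol",box(198,213,212,276)&(P.sum(2)<330))
print("deck z",np.nanmedian(Z[box(185,195,200,290)]))
rect("deck",box(0,235,170,330)&(Z>0.15)&(Z<0.18))
flap=box(130,183,208,284);rect("fin",flap&(Z>0.18)&(P.sum(2)<200)); rect("fintop",flap&(Z>0.19))
fm=flap&(P.min(2)>180)
rect("flapwhite",fm);q=W[fm];A=np.c_[q[:,:2],np.ones(len(q))];print("plane",np.linalg.lstsq(A,q[:,2],rcond=None)[0])
rect("trayrim",box(255,325,190,300)&(Z>0.014)&(Z<0.04))
rect("traywhite",box(255,325,190,300)&(P.min(2)>170))
rect("rack",box(340,415,200,285)&(Z>0.012))
rect("squeeze",box(265,300,130,165)&(Z>0.03));rect("mouse",box(300,350,150,185)&(Z>0.015))
E
```

```text
bluetab 54 mean [ 528.  -391.1  161.2] rect [ 528.8 -390.8] [37.8 10. ] 7.3
[0.15538591 0.16126026 0.167066  ]
blue top 54 mean [ 528.  -391.1  161.2] rect [ 528.8 -390.8] [37.8 10. ] 7.3
cap 569 mean [ 529.6 -389.7  127.3] rect [ 530.1 -390.5] [145.8  32. ] 7.0
capall 669 mean [ 529.2 -389.7  131.6] rect [ 530.1 -390.5] [145.8  32. ] 7.0
green 181 mean [ 526.7 -300.1  111.2] rect [ 526.4 -300.2] [137.6   9.8] 6.3
slotdark 270 mean [529.8 125.8 118. ] rect [528.9 121.1] [139.4  14.9] 0.8
slotcol 504 mean [529.4 123.8 138.3] rect [528.4 119.4] [140.8  23.6] 2.6
deck z 0.16630332343781332
deck 28446 mean [517.1 358.1 168.6] rect [519.  359.5] [335.8 553.3] 2.3
fin 118 mean [468.8 232.8 200.5] rect [525.1 221.1] [ 26.6 167.1] 79.9
fintop 94 mean [469.1 234.7 205.8] rect [468.9 235.7] [32.4 12.8] 2.9
flapwhite 0 mean [nan nan nan] rect [0. 0.] [0. 0.] 0.0
plane [0. 0. 0.]
trayrim 371 mean [532.6 -90.3  20.6] rect [526.4 -93.9] [162.1 265.6] 87.2
traywhite 0 mean [nan nan nan] rect [0. 0.] [0. 0.] 0.0
rack 1760 mean [ 528.1 -348.6   80.2] rect [ 539.6 -338.4] [239.7 162. ] 6.6
squeeze 476 mean [782.  -78.3 116.5] rect [788.8 -77.6] [51.3 56.9] 10.4
mouse 726 mean [ 744.9 -202.9   28.7] rect [ 749.3 -203.1] [65.7 99.9] 7.3<stdin>:12: RuntimeWarning: Mean of empty slice.
  ret = um.true_divide(
```

View pics/crop1.png

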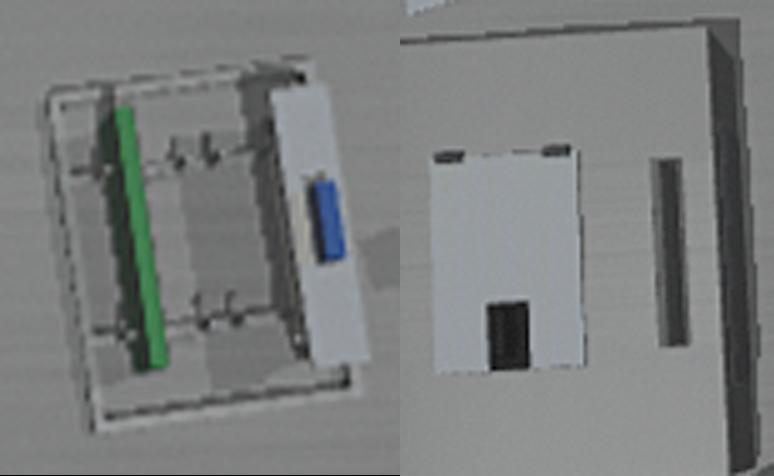

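The crop confirms the aluminium filter with its blue tab, in the rack's −y groove. On the right it shows the slot and the flap, with its fin near the front edge. Next I refine the yaw angles and the slot by intersecting pixel rays with the deck plane.

```bash
cat >> h.py <<'E'
def onplane(z,uv,h):
    K,R,t=z["K"],z["R"],z["t"].ravel(); uv=np.asarray(uv,float)
    d=np.c_[(uv[:,0]-K[0,2])/K[0,0],(uv[:,1]-K[1,2])/K[1,1],np.ones(len(uv))]@R
    C=-R.T@t; return C+d*((h-C[2])/d[:,2])[:,None]
def sub(W,m): pass
E
python3 - <<'E'
from h import *
z=np.load("top0.npz");p=z["p"].astype(int);W=z["W"];g=p.sum(2)/3.
v,u=np.mgrid[:480,:640];box=lambda a,b,c,d:(u>=a)&(u<b)&(v>=c)&(v<d)
# slot: row-wise half-level edges, on deck plane
def edges(rows,a,b,thr):
    L=[];Rr=[]
    for r in rows:
        s=g[r,a:b]; k=np.where(s<thr)[0]
        i,j=k[0],k[-1]
        L.append((a+i-1+(s[i-1]-thr)/(s[i-1]-s[i]),r)); Rr.append((a+j+(thr-s[j])/(s[j+1]-s[j]),r))
    return np.array(L),np.array(Rr)
print(g[240,193:218].round()); print(g[205:285,205].round()[::2])
deck=np.median(g[205:285,190:196]);
L,R=edges(range(222,268),193,216,deck-20)
for h in(.165,):
    for n,E in(("L",L),("R",R)):
        q=onplane(z,E,h)*1000; c=np.polyfit(q[:,0],q[:,1],1); print(n,"yaw",np.degrees(np.arctan(c[0])).round(2),"y at x=529",np.polyval(c,529).round(1),"res",np.std(q[:,1]-np.polyval(c,q[:,0])).round(2))
m=g[:,200:210]<deck-20
ends=[]
for c in range(203,209):
    k=np.where(g[200:290,c]<deck-20)[0]+200; ends.append((k[0]-.5,k[-1]+.5))
ends=np.array(ends);print(ends.T)
q=onplane(z,np.c_[np.full(6,205),ends[:,0]],.165)[:,0]*1000,onplane(z,np.c_[np.full(6,206),ends[:,1]],.165)[:,0]*1000;print(q)
# deck edges from z
Z=W[...,2];E=[]
for r in range(190,300):
    k=np.where(Z[r,180:240]>.16)[0]; E.append((180+k[-1]+.5,r))
q=onplane(z,E,.165)*1000;c=np.polyfit(q[:,0],q[:,1],1);print("endface yaw",np.degrees(np.arctan(c[0])),np.polyval(c,529))
for nm,m in(("cap",box(390,415,200,280)&(Z>0.118)&(Z<.135)),("greentop",box(350,385,205,275)&(Z>.1))):
    uv=np.c_[u[m],v[m]];q=onplane(z,uv,.126 if nm=="cap" else .110)*1000
    r=cv2.minAreaRect(q[:,:2].astype(np.float32));_,_,V=np.linalg.svd(q[:,:2]-q[:,:2].mean(0),full_matrices=False);print(nm,r,q.mean(0),np.degrees(np.arctan(V[0,1]/V[0,0])))
# flap fin + plane
fl=box(138,178,216,258);q=W[fl];print("flap z med",np.nanmedian(q[:,2]),"slope x",np.polyfit(q[:,0],q[:,2],1))
E
```

```text
[142. 146. 143. 144. 145. 149. 130. 100. 101.  70.  53.  58.  55.  50.
  70.  86. 141. 147. 145. 145. 144. 146. 144. 146. 155.]
[137. 137. 135. 136. 139. 144.  64.  54.  50.  51.  50.  53.  53.  55.
  55.  53.  54.  53.  55.  57.  51.  60.  58.  57.  56.  58.  57.  58.
  59.  55.  56.  56.  55.  61. 150. 146. 145. 145. 145. 147.]
L yaw 2.3 y at x=529 131.4 res 0.37
R yaw 2.1 y at x=529 106.9 res 0.26
[[215.5 215.5 215.5 215.5 215.5 225.5]
 [271.5 271.5 271.5 271.5 271.5 271.5]]
(array([598.9868246 , 598.9868246 , 598.9868246 , 598.9868246 ,
       598.9868246 , 573.52942433]), array([457.33365513, 457.33365513, 457.33365513, 457.33365513,
       457.33365513, 457.33365513]))
endface yaw 2.287745319405888 83.5631394543135
cap ((530.1588134765625, -390.585205078125), (145.9036102294922, 31.027446746826172), 6.728845119476318) [ 529.57503128 -389.93291973  126.        ] 6.7389177009040395
greentop ((526.6363525390625, -299.30926513671875), (138.14083862304688, 11.451349258422852), 6.413500785827637) [ 526.408684  -299.5211732  110.       ] 6.2464793413044895
 ** On entry to DLASCL param
[... 213 characters left out ...]
 illegal value
 ** On entry to DLASCL parameter number  5 had an illegal value
 ** On entry to DLASCL parameter number  4 had an illegal valueTraceback (most recent call last):
  File "<stdin>", line 33, in <module>
    c, resids, rank, s = lstsq(lhs, rhs, rcond)
                         ~~~~~^^^^^^^^^^^^^^^^^
    x, resids, rank, s = _umath_linalg.lstsq(a, b, rcond,
                         ~~~~~~~~~~~~~~~~~~~^^^^^^^^^^^^^
                                             signature=signature)
                                             ^^^^^^^^^^^^^^^^^^^^
    raise LinAlgError("SVD did not converge in Linear Least Squares")
numpy.linalg.LinAlgError: SVD did not converge in Linear Least Squares
```

```bash
cat >> h.py <<'E'
from math import *
def go(x,y,z,yaw=None,s=None):
    s=s or arm.state(); from scipy.spatial.transform import Rotation as Ro
    M=Ro.from_quat(s["eef_rot"]).as_matrix(); p=np.array(s["ee_pos"])*1000
    h=degrees(atan2(M[1,0],M[0,0]))
    print("t",round(s["time_s"],2),"tcp",p.round(1),"head",round(h,2),"tilt",M[:,2].round(4),"F",np.round(s["force"],1),"w",round(s["gripper_width"],3),"ff",np.round(s["finger_force"],1))
    print("rows: dxyz",(M.T@(np.array([x,y,z])-p)).round(1),"spin",None if yaw is None else round(radians(h-yaw),4))
E
python3 -m jog '[{"x":40,"y":-3,"spin":0.1,"gripper":0.3},{"x":80,"y":-7,"spin":0.21,"gripper":0.3},{"x":120,"y":-11,"spin":0.21,"gripper":0.3},{"x":160,"y":-15,"spin":0.21,"gripper":0.3},{"x":200,"y":-19,"spin":0.21,"gripper":0.3},{"x":240,"y":-23,"spin":0.21,"gripper":0.3},{"x":280,"y":-27,"spin":0.21,"gripper":0.3},{"x":320,"y":-30,"spin":0.21,"gripper":0.3},{"x":350,"y":-33,"spin":0.21,"gripper":0.3},{"x":376,"y":-34.6,"spin":0.21,"gripper":0.3},{"x":376,"y":-34.6,"spin":0.21,"gripper":0.3},{"x":376,"y":-34.6,"spin":0.21,"gripper":0.3},{"x":376,"y":-34.6,"spin":0.21,"gripper":0.3}]'
python3 - <<'E'
from h import *
go(530,-390.3,304,6.7)
p,d,W,c=cam("scene"); cv2.imwrite("pics/s1.png",cv2.resize(p[180:400,150:380],None,fx=2.6,fy=2.6,interpolation=cv2.INTER_CUBIC))
E
```

```text
t 0.1 tcp [ 185.1 -544.1  403.8] head 18.78 tilt [-2.0e-04  1.7e-03 -1.0e+00] F [ 0.6 -0.1  0.3] w 0.999 ff 0.0
rows: dxyz [376.  -34.4 100. ] spin 0.2109schema error: expected keys gripper, x, y, z, spin
```

View pics/s1.png

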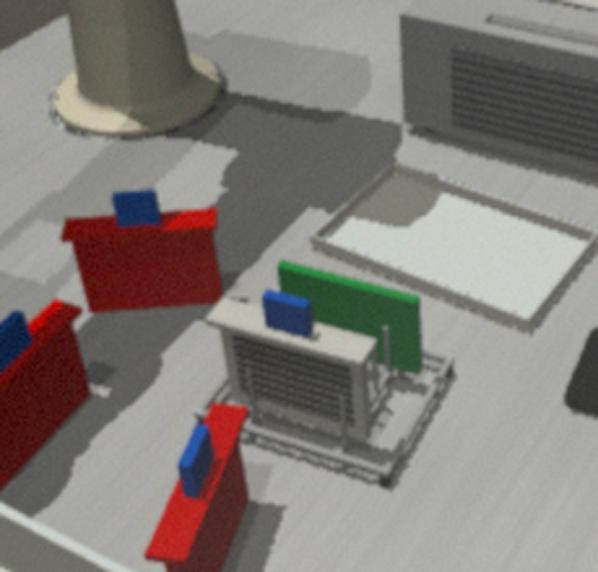

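The call was refused because every row needs all five keys, so the arm has not moved. The picture shows the aluminium filter upright in the rack, tab at crop (288,312), beside the green board.

```bash

python3 -m jog '[{"x":40,"y":-3,"z":0,"spin":0.1,"gripper":0.3},{"x":80,"y":-7,"z":0,"spin":0.21,"gripper":0.3},{"x":120,"y":-11,"z":0,"spin":0.21,"gripper":0.3},{"x":160,"y":-15,"z":0,"spin":0.21,"gripper":0.3},{"x":200,"y":-19,"z":0,"spin":0.21,"gripper":0.3},{"x":240,"y":-23,"z":0,"spin":0.21,"gripper":0.3},{"x":280,"y":-27,"z":0,"spin":0.21,"gripper":0.3},{"x":320,"y":-30,"z":0,"spin":0.21,"gripper":0.3},{"x":350,"y":-33,"z":0,"spin":0.21,"gripper":0.3},{"x":376,"y":-34.4,"z":0,"spin":0.21,"gripper":0.3},{"x":376,"y":-34.4,"z":0,"spin":0.21,"gripper":0.3},{"x":376,"y":-34.4,"z":0,"spin":0.21,"gripper":0.3},{"x":376,"y":-34.4,"z":0,"spin":0.21,"gripper":0.3}]'
python3 - <<'E'
from h import *
go(530,-390.3,304,6.7)
p,d,W,c=cam("scene"); cv2.imwrite("pics/s2.png",cv2.resize(p[180:400,150:380],None,fx=2.6,fy=2.6,interpolation=cv2.INTER_CUBIC))
E
```

```text
time_s: 1.23
ee_pos: [0.5295, -0.391, 0.4042]
eef_rot: [0.998, 0.059, -0.001, -0.0]
force: [-0.3, 0.0, -0.2]
gripper_width: 0.694
finger_force: 0.0
t 1.23 tcp [ 529.5 -391.   404.2] head 6.74 tilt [-1.2e-03  4.0e-04 -1.0e+00] F [-0.3  0.  -0.2] w 0.694 ff 0.0
rows: dxyz [  0.7  -0.6 100.2] spin 0.0007
```

```bash

python3 -m jog '[{"x":0.5,"y":-0.5,"z":30,"spin":0,"gripper":0.3},{"x":0.5,"y":-0.5,"z":60,"spin":0,"gripper":0.3},{"x":0.5,"y":-0.5,"z":80,"spin":0,"gripper":0.3},{"x":0.5,"y":-0.5,"z":92,"spin":0,"gripper":0.3},{"x":0.5,"y":-0.5,"z":100,"spin":0,"gripper":0.3},{"x":0.5,"y":-0.5,"z":100,"spin":0,"gripper":0.5},{"x":0.5,"y":-0.5,"z":100,"spin":0,"gripper":0.6}]'
python3 - <<'E'
from h import *
go(530,-390.3,304,6.7)
p,d,W,c=cam("scene"); cv2.imwrite("pics/s3.png",cv2.resize(p[160:380,130:360],None,fx=2.6,fy=2.6,interpolation=cv2.INTER_CUBIC))
E
```

```text
time_s: 1.87
ee_pos: [0.5303, -0.3908, 0.3057]
eef_rot: [0.998, 0.059, 0.0, 0.001]
force: [0.3, 0.3, 0.6]
gripper_width: 0.429
finger_force: 0.0
t 1.87 tcp [ 530.3 -390.8  305.7] head 6.71 tilt [ 9.e-04 -1.e-03 -1.e+00] F [0.3 0.3 0.6] w 0.429 ff 0.0
rows: dxyz [-0.3 -0.5  1.7] spin 0.0001
```

View pics/s3.png

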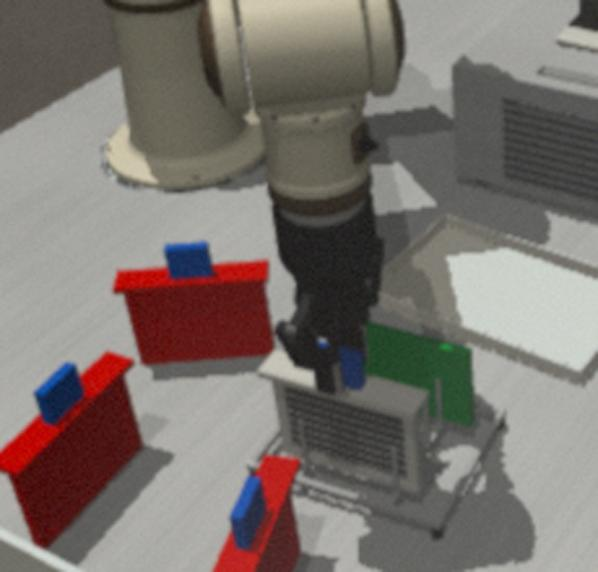

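The fingers straddle the blue tab at crop (352,368), clear of the cap. Closing now.

```bash

python3 -m jog '[{"x":0,"y":0,"z":0,"spin":0,"gripper":0.8},{"x":0,"y":0,"z":0,"spin":0,"gripper":1},{"x":0,"y":0,"z":0,"spin":0,"gripper":1},{"x":0,"y":0,"z":0,"spin":0,"gripper":1},{"x":0,"y":0,"z":0,"spin":0,"gripper":1},{"x":0,"y":0,"z":0,"spin":0,"gripper":1},{"x":0,"y":0,"z":-10,"spin":0,"gripper":1},{"x":0,"y":0,"z":-20,"spin":0,"gripper":1},{"x":0,"y":0,"z":-20,"spin":0,"gripper":1}]'
python3 - <<'E'
from h import *
go(530,-390.3,304,6.7)
E
```

```text
time_s: 2.67
ee_pos: [0.5309, -0.3906, 0.3274]
eef_rot: [0.998, 0.059, 0.001, 0.001]
force: [1.3, 0.2, -1.0]
gripper_width: 0.102
finger_force: 58.6
t 2.67 tcp [ 530.9 -390.6  327.4] head 6.75 tilt [ 0.0026 -0.0027 -1.    ] F [ 1.3  0.2 -1. ] w 0.102 ff 58.6
rows: dxyz [-0.9 -0.5 23.4] spin 0.001
```

```bash

python3 -m jog '[{"x":0,"y":0,"z":-35,"spin":0,"gripper":1},{"x":0,"y":0,"z":-70,"spin":0,"gripper":1},{"x":0,"y":0,"z":-105,"spin":0,"gripper":1},{"x":0,"y":0,"z":-135,"spin":0,"gripper":1},{"x":0,"y":0,"z":-155,"spin":0,"gripper":1},{"x":0,"y":0,"z":-160,"spin":0,"gripper":1},{"x":0,"y":0,"z":-160,"spin":0,"gripper":1},{"x":0,"y":0,"z":-160,"spin":0,"gripper":1}]'
python3 - <<'E'
from h import *
go(528.2,119.1,484,2.25)
E
```

```text
time_s: 3.33
ee_pos: [0.5304, -0.3901, 0.4829]
eef_rot: [0.998, 0.059, -0.001, -0.001]
force: [-0.1, -0.5, -3.1]
gripper_width: 0.103
finger_force: 59.3
t 3.33 tcp [ 530.4 -390.1  482.9] head 6.75 tilt [-0.0017  0.0018 -1.    ] F [-0.1 -0.5 -3.1] w 0.103 ff 59.3
rows: dxyz [ 5.770e+01 -5.059e+02 -2.000e-01] spin 0.0785
```

```bash

python3 -m jog '[{"x":2,"y":-20,"z":0,"spin":0.01,"gripper":1},{"x":6,"y":-55,"z":0,"spin":0.02,"gripper":1},{"x":10,"y":-90,"z":0,"spin":0.03,"gripper":1},{"x":14,"y":-125,"z":0,"spin":0.04,"gripper":1},{"x":18,"y":-160,"z":0,"spin":0.05,"gripper":1},{"x":22,"y":-195,"z":0,"spin":0.06,"gripper":1},{"x":26,"y":-230,"z":0,"spin":0.07,"gripper":1},{"x":30,"y":-265,"z":0,"spin":0.0785,"gripper":1},{"x":34,"y":-300,"z":0,"spin":0.0785,"gripper":1},{"x":38,"y":-335,"z":0,"spin":0.0785,"gripper":1},{"x":42,"y":-370,"z":0,"spin":0.0785,"gripper":1},{"x":46,"y":-405,"z":0,"spin":0.0785,"gripper":1},{"x":50,"y":-440,"z":0,"spin":0.0785,"gripper":1},{"x":54,"y":-470,"z":0,"spin":0.0785,"gripper":1},{"x":56,"y":-490,"z":0,"spin":0.0785,"gripper":1},{"x":57.6,"y":-502,"z":0,"spin":0.0785,"gripper":1},{"x":57.6,"y":-505.9,"z":0,"spin":0.0785,"gripper":1},{"x":57.6,"y":-505.9,"z":0,"spin":0.0785,"gripper":1},{"x":57.6,"y":-505.9,"z":0,"spin":0.0785,"gripper":1},{"x":57.6,"y":-505.9,"z":0,"spin":0.0785,"gripper":1}]'
python3 - <<'E'
from h import *
go(528.2,119.1,484,2.25)
for n in("scene","top"):
    p,d,W,c=cam(n); np.savez(f"{n}4.npz",p=p,W=W,K=c[0],R=c[1],t=c[2])
    o=p[80:280,250:480] if n=="scene" else p[170:310,120:320]
    o=cv2.resize(o,None,fx=2,fy=2,interpolation=cv2.INTER_CUBIC); globals()[n]=o
a,b=scene,top; H=max(a.shape[0],b.shape[0])
f=lambda i:cv2.copyMakeBorder(i,0,H-i.shape[0],0,0,0)
o=np.hstack([f(a),f(b)]); o=cv2.resize(o,(800,int(o.shape[0]*800/o.shape[1]))) if o.shape[1]>800 else o
cv2.imwrite("pics/s4.png",o)
E
```

```text
time_s: 5.0
ee_pos: [0.5284, 0.1178, 0.4843]
eef_rot: [1.0, 0.019, -0.0, 0.0]
force: [-0.2, 0.2, -2.1]
gripper_width: 0.101
finger_force: 59.3
t 5.0 tcp [528.4 117.8 484.3] head 2.16 tilt [-7.e-04 -5.e-04 -1.e+00] F [-0.2  0.2 -2.1] w 0.101 ff 59.3
rows: dxyz [-0.1 -1.4  0.3] spin -0.0016
```

View pics/s4.png

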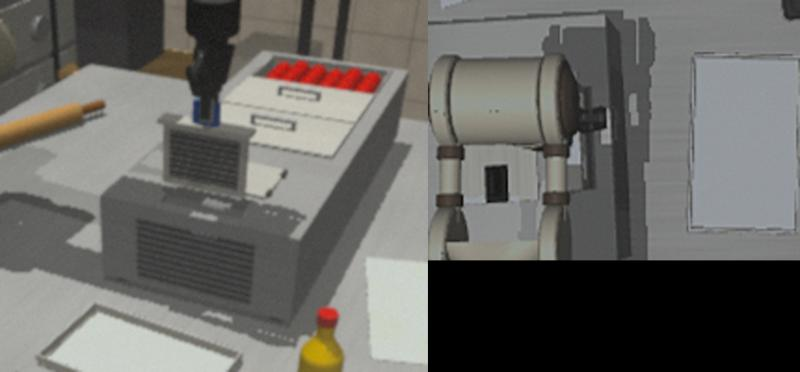

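The filter hangs upright over the slot in the scene view, frame at crop (205,160); the top view is blocked by the arm. I check its x offset and tilt against the slot from the same camera.

```bash
python3 - <<'E'
from h import *
z=np.load("scene4.npz");W=z["W"];v,u=np.mgrid[:480,:640]
ca,sa=cos(radians(2.25)),sin(radians(2.25))
r=(W[...,:2]*1000-[528.2,119.1])@np.array([[ca,-sa],[sa,ca]]); Z=W[...,2]*1000
for lo,hi in((205,225),(225,245),(245,265),(265,285),(304,309),(290,335)):
    m=(abs(r[...,0])<100)&(abs(r[...,1])<25)&(Z>lo)&(Z<hi); 
    q=r[m]; print(lo,hi,m.sum(),"x",np.percentile(q[:,0],[.5,99.5]).round(1),"y med",np.median(q[:,1]).round(1))
m=(abs(r[...,0])<90)&(abs(r[...,1])<25)&(Z>190)&(Z<300);print("zmin",np.percentile(Z[m],[.5,1,5]))
m=(abs(r[...,0])<90)&(abs(r[...,1])<25)&(Z>290)&(Z<330);q=r[m]
print(cv2.minAreaRect(q.astype(np.float32)))
z0=np.load("scene0.npz");g=z0["p"].astype(int).sum(2)/3
# warp deck patch to metric, 1 px/mm, in slot frame
xs,ys=np.meshgrid(np.arange(-90,91),np.arange(-30,31))
w=np.stack([528.2+ca*xs-sa*ys,119.1+sa*xs+ca*ys,np.full(xs.shape,165.)],-1)/1000
c=w@z0["R"].T+z0["t"].ravel();pu=z0["K"]@(c.reshape(-1,3).T);U=(pu[0]/pu[2]).reshape(xs.shape).astype(np.float32);V=(pu[1]/pu[2]).reshape(xs.shape).astype(np.float32)
o=cv2.remap(z0["p"],U,V,cv2.INTER_LINEAR);G=o.mean(2)
print("along x at y=0",list(zip(range(-90,91,4),G[28:33].mean(0)[::4].round())));print("across",list(zip(range(-30,31,2),G[:,60:120].mean(1)[::2].round())))
E
```

```text
205 225 307 x [-68.4  64.8] y med -3.1
225 245 295 x [-69.3  64.8] y med -2.5
245 265 300 x [-69.6  65.1] y med -2.5
265 285 306 x [-68.6  65. ] y med -2.4
304 309 105 x [-73.3  67.5] y med -6.7
290 335 489 x [-74.2  70.4] y med -7.6
zmin [198.52022447 199.05956615 203.15032182]
((-2.9781570434570312, -1.484598159790039), (37.40672302246094, 147.80462646484375), 88.57839965820312)
along x at y=0 [(-90, np.float64(156.0)), (-86, np.float64(158.0)), (-82, np.float64(159.0)), (-78, np.float64(154.0)), (-74, np.float64(141.0)), (-70, np.float64(118.0)), (-66, np.float64(124.0)), (-62, np.float64(134.0)), (-58, np.float64(135.0)), (-54, np.float64(133.0)), (-50, np.float64(134.0)), (-46, np.float64(134.0)), (-42, np.float64(133.0)), (-38, np.float64(133.0)), (-34, np.float64(135.0)), (-30, np.float64(135.0)), (-26, np.float64(135.0)), (-22, np.float64(132.0)), (-18, np.float64(131.0)), (-14, np.float64(133.0)), (-10, np.float64(134.0)), (-6, np.float64(135.0)), (-2, np.float64(132.0)), (2, np.float64(134.0)), (6, np.float64(132.0)), (10, np.float64(134.0)), (14, np.float64(134.0)), (18, n
[... 557 characters left out ...]
24, np.float64(159.0)), (-22, np.float64(158.0)), (-20, np.float64(155.0)), (-18, np.float64(150.0)), (-16, np.float64(143.0)), (-14, np.float64(136.0)), (-12, np.float64(131.0)), (-10, np.float64(127.0)), (-8, np.float64(126.0)), (-6, np.float64(128.0)), (-4, np.float64(130.0)), (-2, np.float64(132.0)), (0, np.float64(134.0)), (2, np.float64(134.0)), (4, np.float64(136.0)), (6, np.float64(139.0)), (8, np.float64(142.0)), (10, np.float64(146.0)), (12, np.float64(150.0)), (14, np.float64(154.0)), (16, np.float64(157.0)), (18, np.float64(159.0)), (20, np.float64(160.0)), (22, np.float64(160.0)), (24, np.float64(161.0)), (26, np.float64(161.0)), (28, np.float64(161.0)), (30, np.float64(161.0))]
```

```bash

python3 -m jog '[{"x":0,"y":0,"z":15,"spin":0,"gripper":1},{"x":0,"y":0,"z":28,"spin":0,"gripper":1},{"x":0,"y":0,"z":34,"spin":0,"gripper":1},{"x":0,"y":0,"z":38,"spin":0,"gripper":1},{"x":0,"y":0,"z":42,"spin":0,"gripper":1},{"x":0,"y":0,"z":46,"spin":0,"gripper":1},{"x":0,"y":0,"z":50,"spin":0,"gripper":1},{"x":0,"y":0,"z":50,"spin":0,"gripper":1}]'
python3 - <<'E'
from h import *
go(528.2,118,350.7,2.25); print(arm.state()["wrist_torque"])
E
```

```text
time_s: 5.77
ee_pos: [0.5281, 0.1189, 0.4341]
eef_rot: [1.0, 0.02, -0.0, 0.0]
force: [0.1, -0.2, -2.3]
gripper_width: 0.106
finger_force: 59.3
t 5.77 tcp [528.1 118.9 434.1] head 2.25 tilt [-8.e-04 -0.e+00 -1.e+00] F [ 0.1 -0.2 -2.3] w 0.106 ff 59.3
rows: dxyz [ 0.1  0.9 83.4] spin -0.0
[ 0.00734498 -0.03028558  0.00129901]
```

No contact with the foot 16 mm below the deck, so it is in the slot. Continuing down.

```bash

python3 -m jog '[{"x":0,"y":0,"z":10,"spin":0,"gripper":1},{"x":0,"y":0,"z":20,"spin":0,"gripper":1},{"x":0,"y":0,"z":30,"spin":0,"gripper":1},{"x":0,"y":0,"z":40,"spin":0,"gripper":1},{"x":0,"y":0,"z":50,"spin":0,"gripper":1},{"x":0,"y":0,"z":60,"spin":0,"gripper":1},{"x":0,"y":0,"z":68,"spin":0,"gripper":1},{"x":0,"y":0,"z":74,"spin":0,"gripper":1},{"x":0,"y":0,"z":78,"spin":0,"gripper":1},{"x":0,"y":0,"z":78,"spin":0,"gripper":1}]'
python3 - <<'E'
from h import *
go(528.2,118,350.7,2.25); print(arm.state()["wrist_torque"])
E
```

```text
time_s: 6.6
ee_pos: [0.528, 0.119, 0.3556]
eef_rot: [1.0, 0.02, -0.001, -0.0]
force: [0.1, -0.4, -1.8]
gripper_width: 0.106
finger_force: 59.4
t 6.6 tcp [528.  119.  355.6] head 2.25 tilt [-0.0016 -0.     -1.    ] F [ 0.1 -0.4 -1.8] w 0.106 ff 59.4
rows: dxyz [0.2 1.  4.9] spin 0.0001
[-0.03384045  0.02685833  0.05889044]
```

```bash

python3 -m jog '[{"x":0,"y":0,"z":2,"spin":0,"gripper":1},{"x":0,"y":0,"z":4,"spin":0,"gripper":1},{"x":0,"y":0,"z":5,"spin":0,"gripper":1},{"x":0,"y":0,"z":5,"spin":0,"gripper":1},{"x":0,"y":0,"z":5,"spin":0,"gripper":1}]'
python3 - <<'E'
from h import *
go(528.2,118,350.7,2.25); print(arm.state()["wrist_torque"])
E
```

```text
time_s: 7.02
ee_pos: [0.5283, 0.119, 0.3519]
eef_rot: [1.0, 0.02, 0.0, -0.0]
force: [0.1, -0.1, -1.7]
gripper_width: 0.102
finger_force: 59.4
t 7.02 tcp [528.3 119.  351.9] head 2.25 tilt [ 4.e-04  0.e+00 -1.e+00] F [ 0.1 -0.1 -1.7] w 0.102 ff 59.4
rows: dxyz [-0.1  1.   1.2] spin 0.0
[-0.01438096 -0.01199711 -0.02836741]
```

```bash

python3 -m jog '[{"x":0,"y":0,"z":1,"spin":0,"gripper":1},{"x":0,"y":0,"z":2,"spin":0,"gripper":1},{"x":0,"y":0,"z":2,"spin":0,"gripper":1},{"x":0,"y":0,"z":2,"spin":0,"gripper":1}]'
python3 - <<'E'
from h import *
go(528.2,118,350.7,2.25)
E
```

```text
time_s: 7.35
ee_pos: [0.5283, 0.119, 0.3515]
eef_rot: [1.0, 0.02, 0.0, 0.0]
force: [-4.6, -0.3, 7.7]
gripper_width: 0.106
finger_force: 60.6
t 7.35 tcp [528.3 119.  351.5] head 2.26 tilt [ 9.e-04 -2.e-04 -1.e+00] F [-4.6 -0.3  7.7] w 0.106 ff 60.6
rows: dxyz [-0.2  1.   0.8] spin 0.0002
```

The cap is seated; the force changed by about 9 N. Next: release, back off upward, verify.

```bash

python3 -m jog '[{"x":0,"y":0,"z":0,"spin":0,"gripper":0.85},{"x":0,"y":0,"z":0,"spin":0,"gripper":0.75},{"x":0,"y":0,"z":0,"spin":0,"gripper":0.65},{"x":0,"y":0,"z":0,"spin":0,"gripper":0.6},{"x":0,"y":0,"z":0,"spin":0,"gripper":0.6},{"x":0,"y":0,"z":-25,"spin":0,"gripper":0.6},{"x":0,"y":0,"z":-50,"spin":0,"gripper":0.6},{"x":0,"y":0,"z":-80,"spin":0,"gripper":0.6},{"x":0,"y":0,"z":-80,"spin":0,"gripper":0.6},{"x":0,"y":0,"z":-80,"spin":0,"gripper":0.6}]'
python3 - <<'E'
from h import *
go(468.9,236.3,430,2.25)
p,d,W,c=cam("scene"); np.savez("scene5.npz",p=p,W=W)
ca,sa=cos(radians(2.25)),sin(radians(2.25))
r=(W[...,:2]*1000-[528.2,119.1])@np.array([[ca,-sa],[sa,ca]]); Z=W[...,2]*1000
P=p.astype(int);blue=(P[...,0]>P[...,2]+50)
m=(abs(r[...,0])<90)&(abs(r[...,1])<30)&blue&(Z>160);print("tab z",np.percentile(Z[m],[5,50,98]),"rx",np.percentile(r[m][:,0],[2,98]))
m=(abs(r[...,0])<90)&(abs(r[...,1]+60)<15);print("deck z scene",np.nanmedian(Z[m]))
for x0 in(-60,-30,30,60):
    m=(abs(r[...,0]-x0)<8)&(abs(r[...,1]+5)<8)&(Z>150)&(Z<190);print("cap z",x0,m.sum(),np.nanmedian(Z[m]))
cv2.imwrite("pics/s5.png",cv2.resize(p[60:280,230:470],None,fx=2.6,fy=2.6,interpolation=cv2.INTER_CUBIC))
E
```

```text
time_s: 8.18
ee_pos: [0.5287, 0.119, 0.4319]
eef_rot: [1.0, 0.02, 0.002, 0.0]
force: [-0.7, -0.3, -0.8]
gripper_width: 0.401
finger_force: 0.0
t 8.18 tcp [528.7 119.  431.9] head 2.25 tilt [ 0.0046  0.     -1.    ] F [-0.7 -0.3 -0.8] w 0.401 ff 0.0
rows: dxyz [ -55.1 -119.6    1.6] spin 0.0
tab z [201.07970758 204.43491757 206.41453827] rx [-19.58780362   8.71995361]
deck z scene 557.2932203448751
cap z -60 14 171.16835705064358
cap z -30 21 171.15809818670846
cap z 30 17 170.32073018080206
cap z 60 19 171.51571246547346
```

View pics/s5.png

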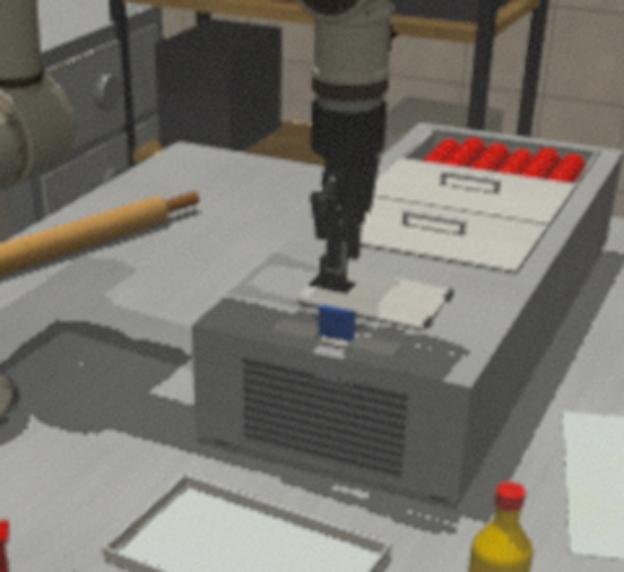

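The mesh filter is home: cap top reads 171 mm, tab top 205 mm. In the picture the tab is at crop (337,322) with the cap flat on the deck. Next, the flap fin.

```bash

python3 -m jog '[{"x":-12,"y":-28,"z":0,"spin":0,"gripper":0.5},{"x":-26,"y":-60,"z":0,"spin":0,"gripper":0.5},{"x":-40,"y":-90,"z":0,"spin":0,"gripper":0.5},{"x":-52,"y":-112,"z":0,"spin":0,"gripper":0.5},{"x":-55,"y":-119.6,"z":0,"spin":0,"gripper":0.5},{"x":-55,"y":-119.6,"z":0,"spin":0,"gripper":0.5},{"x":-55,"y":-119.6,"z":30,"spin":0,"gripper":0.5},{"x":-55,"y":-119.6,"z":60,"spin":0,"gripper":0.5},{"x":-55,"y":-119.6,"z":75,"spin":0,"gripper":0.5},{"x":-55,"y":-119.6,"z":82,"spin":0,"gripper":0.5},{"x":-55,"y":-119.6,"z":82,"spin":0,"gripper":0.5}]'
python3 - <<'E'
from h import *
go(468.9,236.3,348,2.25)
p,d,W,c=cam("scene")
cv2.imwrite("pics/s6.png",cv2.resize(p[80:240,280:450],None,fx=3.5,fy=3.5,interpolation=cv2.INTER_CUBIC))
E
```

```text
time_s: 9.15
ee_pos: [0.4684, 0.2351, 0.3452]
eef_rot: [1.0, 0.019, -0.002, 0.001]
force: [0.5, -0.5, 0.5]
gripper_width: 0.497
finger_force: 0.0
t 9.15 tcp [468.4 235.1 345.2] head 2.17 tilt [-0.0045 -0.0015 -1.    ] F [ 0.5 -0.5  0.5] w 0.497 ff 0.0
rows: dxyz [ 0.5 -1.2 -2.8] spin -0.0013
```

View pics/s6.png

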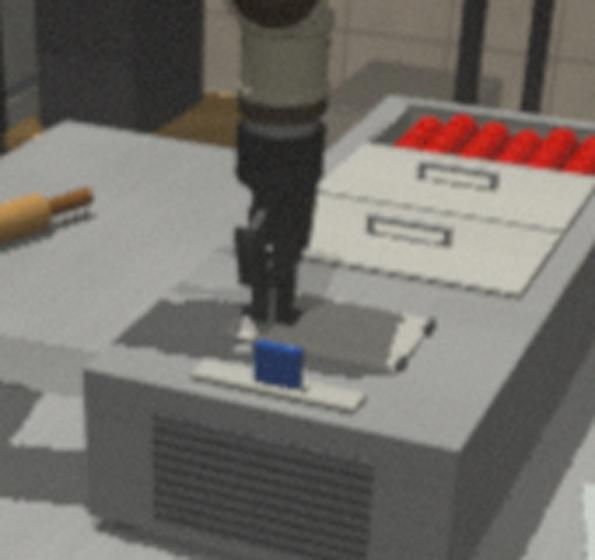

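The fingers stand either side of the fin at crop (270,315), and the mesh cap lies flat at (280,385). Closing on the fin, 2 mm higher.

```bash

python3 -m jog '[{"x":0.5,"y":-0.5,"z":-2,"spin":0,"gripper":0.6},{"x":0.5,"y":-0.5,"z":-2,"spin":0,"gripper":0.8},{"x":0.5,"y":-0.5,"z":-2,"spin":0,"gripper":1},{"x":0.5,"y":-0.5,"z":-2,"spin":0,"gripper":1},{"x":0.5,"y":-0.5,"z":-2,"spin":0,"gripper":1},{"x":0.5,"y":-0.5,"z":-2,"spin":0,"gripper":1}]'
python3 - <<'E'
from h import *
go(468.9,236.3,348,2.25)
E
```

```text
time_s: 9.7
ee_pos: [0.4695, 0.2371, 0.3509]
eef_rot: [1.0, 0.02, 0.002, -0.0]
force: [1.9, 2.8, 2.3]
gripper_width: 0.13
finger_force: 60.9
t 9.7 tcp [469.5 237.1 350.9] head 2.26 tilt [ 0.0032  0.001  -1.    ] F [1.9 2.8 2.3] w 0.13 ff 60.9
rows: dxyz [-0.7  0.8  2.9] spin 0.0002
```

```bash

python3 -m jog '[{"x":1.5,"y":0,"z":-6.7,"spin":0,"gripper":1},{"x":3.1,"y":0,"z":-13.4,"spin":0,"gripper":1},{"x":5.2,"y":0,"z":-20,"spin":0,"gripper":1},{"x":7.5,"y":0,"z":-26.3,"spin":0,"gripper":1},{"x":13.1,"y":0,"z":-38.8,"spin":0,"gripper":1},{"x":20,"y":0,"z":-50.7,"spin":0,"gripper":1},{"x":28,"y":0,"z":-61.8,"spin":0,"gripper":1},{"x":37.1,"y":0,"z":-72,"spin":0,"gripper":1},{"x":37.1,"y":0,"z":-72,"spin":0,"gripper":1}]'
python3 - <<'E'
from h import *
go(468.9,236.3,348,2.25)
E
```

```text
time_s: 10.45
ee_pos: [0.5067, 0.2385, 0.4206]
eef_rot: [1.0, 0.02, -0.001, -0.001]
force: [2.6, 3.9, -6.9]
gripper_width: 0.127
finger_force: 60.4
t 10.45 tcp [506.7 238.5 420.6] head 2.24 tilt [-0.0023  0.001  -1.    ] F [ 2.6  3.9 -6.9] w 0.127 ff 60.4
rows: dxyz [-37.7   0.8  72.7] spin -0.0002
```

```bash

python3 -m jog '[{"x":10.1,"y":0,"z":-9.3,"spin":0,"gripper":1},{"x":21.1,"y":0,"z":-17.6,"spin":0,"gripper":1},{"x":32.8,"y":0,"z":-24.7,"spin":0,"gripper":1},{"x":45.2,"y":0,"z":-30.6,"spin":0,"gripper":1},{"x":58.1,"y":0,"z":-35.2,"spin":0,"gripper":1},{"x":71.4,"y":0,"z":-38.5,"spin":0,"gripper":1},{"x":84.9,"y":0,"z":-40.5,"spin":0,"gripper":1},{"x":98.6,"y":0,"z":-41.1,"spin":0,"gripper":1},{"x":112.3,"y":0,"z":-40.4,"spin":0,"gripper":1},{"x":119,"y":0,"z":-39.5,"spin":0,"gripper":1},{"x":125.8,"y":0,"z":-38.2,"spin":0,"gripper":1},{"x":125.8,"y":0,"z":-38.2,"spin":0,"gripper":1},{"x":125.8,"y":0,"z":-38.2,"spin":0,"gripper":1}]'
python3 - <<'E'
from h import *
go(468.9,236.3,348,2.25)
p,d,W,c=cam("scene")
cv2.imwrite("pics/s7.png",cv2.resize(p[60:240,280:450],None,fx=3.3,fy=3.3,interpolation=cv2.INTER_CUBIC))
E
```

```text
time_s: 11.53
ee_pos: [0.6311, 0.2437, 0.4569]
eef_rot: [1.0, 0.02, -0.003, 0.0]
force: [-2.9, 3.5, -8.8]
gripper_width: 0.128
finger_force: 65.6
t 11.53 tcp [631.1 243.7 456.9] head 2.28 tilt [-6.9e-03 -2.0e-04 -1.0e+00] F [-2.9  3.5 -8.8] w 0.128 ff 65.6
rows: dxyz [-161.6    1.   110. ] spin 0.0005
```

View pics/s7.png

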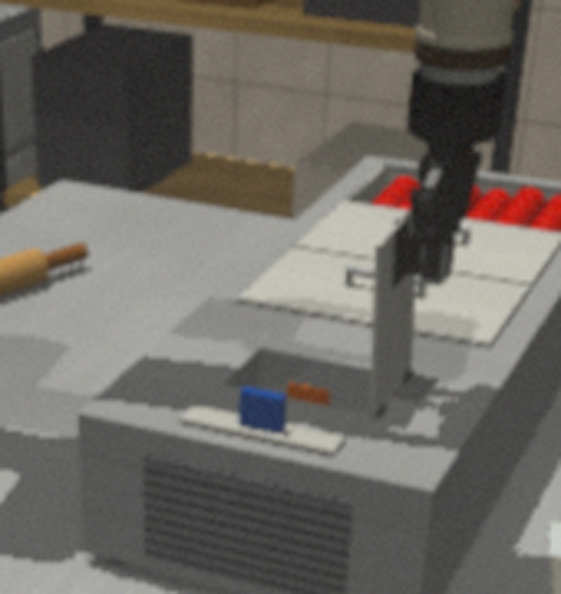

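The flap stands upright at crop (395,310), and the orange tab is visible in the bay at (307,393). Next: release the fin, go up and measure the orange tab.

```bash

python3 -m jog '[{"x":0,"y":0,"z":0,"spin":0,"gripper":0.9},{"x":0,"y":0,"z":0,"spin":0,"gripper":0.8},{"x":0,"y":0,"z":0,"spin":0,"gripper":0.65},{"x":0,"y":0,"z":0,"spin":0,"gripper":0.55},{"x":0,"y":0,"z":0,"spin":0,"gripper":0.5},{"x":0,"y":0,"z":-15,"spin":0,"gripper":0.5},{"x":0,"y":0,"z":-40,"spin":0,"gripper":0.5},{"x":0,"y":0,"z":-70,"spin":0,"gripper":0.5},{"x":0,"y":0,"z":-90,"spin":0,"gripper":0.5},{"x":0,"y":0,"z":-95,"spin":0,"gripper":0.5},{"x":0,"y":0,"z":-95,"spin":0,"gripper":0.5}]'
python3 - <<'E'
from h import *
go(523.5,238.5,550,2.25)
ca,sa=cos(radians(2.25)),sin(radians(2.25))
for n in("scene","top"):
    p,d,W,c=cam(n);P=p.astype(int)
    r=(W[...,:2]*1000-[523.5,238.5])@np.array([[ca,-sa],[sa,ca]]); Z=W[...,2]*1000
    m=(abs(r[...,0])<60)&(abs(r[...,1])<45)&(P[...,2]>P[...,0]+50)&(Z>90)&(Z<175)
    if m.sum()>3: print(n,m.sum(),"rx",np.percentile(r[m][:,0],[2,50,98]).round(1),"ry",np.percentile(r[m][:,1],[2,50,98]).round(1),"z",np.percentile(Z[m],[2,50,98]).round(1))
    f=(r[...,0]>50)&(r[...,0]<130)&(abs(r[...,1])<60)&(Z>180)&(Z<330)&(P.max(2)-P.min(2)<25)&(P.min(2)>80)
    q=np.c_[r[f],Z[f]]; print(n,"flap",len(q), [ (z0,np.median(q[abs(q[:,2]-z0)<8][:,0]).round(1)) for z0 in(200,230,260,290,310) if (abs(q[:,2]-z0)<8).sum()>5])
    cv2.imwrite(f"pics/{n}8.png",p)
E
```

```text
time_s: 12.5
ee_pos: [0.6318, 0.243, 0.558]
eef_rot: [1.0, 0.019, 0.003, -0.0]
force: [-0.2, 0.2, -0.5]
gripper_width: 0.499
finger_force: 0.0
t 12.5 tcp [631.8 243.  558. ] head 2.23 tilt [ 6.e-03  8.e-04 -1.e+00] F [-0.2  0.2 -0.5] w 0.499 ff 0.0
rows: dxyz [-108.4    0.3    7.4] spin -0.0003
scene 51 rx [-21.1  -3.8  15.1] ry [-6.7 -2.6  6.2] z [143.9 151.4 156.7]
scene flap 255 [(200, np.float64(78.2)), (230, np.float64(76.7)), (260, np.float64(74.7)), (290, np.float64(73.7)), (310, np.float64(72.9))]
top 61 rx [-21.2  -3.3  14.4] ry [-4.6  0.2  5.2] z [150.5 155.2 160.6]
top flap 89 [(310, np.float64(70.2))]
```

```bash

python3 -m jog '[{"x":-25,"y":0,"z":0,"spin":0,"gripper":0.6},{"x":-55,"y":0.3,"z":0,"spin":0,"gripper":0.6},{"x":-85,"y":0.3,"z":0,"spin":0,"gripper":0.6},{"x":-105,"y":0.3,"z":0,"spin":0,"gripper":0.6},{"x":-110.5,"y":0.3,"z":0,"spin":0,"gripper":0.6},{"x":-110.5,"y":0.3,"z":0,"spin":0,"gripper":0.6},{"x":-110.5,"y":0.3,"z":35,"spin":0,"gripper":0.6},{"x":-110.5,"y":0.3,"z":75,"spin":0,"gripper":0.6},{"x":-110.5,"y":0.3,"z":115,"spin":0,"gripper":0.6},{"x":-110.5,"y":0.3,"z":150,"spin":0,"gripper":0.6},{"x":-110.5,"y":0.3,"z":175,"spin":0,"gripper":0.6},{"x":-110.5,"y":0.3,"z":195,"spin":0,"gripper":0.6},{"x":-110.5,"y":0.3,"z":195,"spin":0,"gripper":0.6},{"x":-110.5,"y":0.3,"z":195,"spin":0,"gripper":0.6}]'
python3 - <<'E'
from h import *
go(521,238.5,296,2.25)
E
```

```text
time_s: 13.77
ee_pos: [0.5217, 0.2383, 0.358]
eef_rot: [1.0, 0.019, -0.002, 0.0]
force: [0.8, -0.1, 0.7]
gripper_width: 0.398
finger_force: 0.0
t 13.77 tcp [521.7 238.3 358. ] head 2.22 tilt [-3.7e-03 -9.0e-04 -1.0e+00] F [ 0.8 -0.1  0.7] w 0.398 ff 0.0
rows: dxyz [-0.5 -0.3 62. ] spin -0.0005
```

```bash

python3 -m jog '[{"x":0,"y":0,"z":15,"spin":0,"gripper":0.6},{"x":0,"y":0,"z":30,"spin":0,"gripper":0.6},{"x":0,"y":0,"z":45,"spin":0,"gripper":0.6},{"x":0,"y":0,"z":55,"spin":0,"gripper":0.6},{"x":0,"y":0,"z":61,"spin":0,"gripper":0.6},{"x":0,"y":0,"z":61,"spin":0,"gripper":0.6}]'
python3 - <<'E'
from h import *
go(521,238.5,296,2.25)
E
python3 -m jog '[{"x":0,"y":0,"z":0,"spin":0,"gripper":0.8},{"x":0,"y":0,"z":0,"spin":0,"gripper":1},{"x":0,"y":0,"z":0,"spin":0,"gripper":1},{"x":0,"y":0,"z":0,"spin":0,"gripper":1},{"x":0,"y":0,"z":0,"spin":0,"gripper":1},{"x":0,"y":0,"z":0,"spin":0,"gripper":1}]'
python3 - <<'E'
from h import *
go(521,238.5,500,2.25)
E
```

```text
time_s: 14.27
ee_pos: [0.5216, 0.2385, 0.2985]
eef_rot: [1.0, 0.02, -0.0, 0.0]
force: [-0.7, -0.4, -0.0]
gripper_width: 0.401
finger_force: 0.0
t 14.27 tcp [521.6 238.5 298.5] head 2.24 tilt [-7.e-04 -2.e-04 -1.e+00] F [-0.7 -0.4 -0. ] w 0.401 ff 0.0
rows: dxyz [-0.6  0.   2.5] spin -0.0001
time_s: 14.77
ee_pos: [0.522, 0.2387, 0.3003]
eef_rot: [1.0, 0.02, 0.001, -0.0]
force: [0.8, -0.5, 5.2]
gripper_width: 0.106
finger_force: 59.7
t 14.77 tcp [522.  238.7 300.3] head 2.25 tilt [ 2.9e-03  7.0e-04 -1.0e+00] F [ 0.8 -0.5  5.2] w 0.106 ff 59.7
rows: dxyz [-4.000e-01  1.000e-01 -1.997e+02] spin 0.0
```

```bash

python3 -m jog '[{"x":0,"y":0,"z":-10,"spin":0,"gripper":1},{"x":0,"y":0,"z":-25,"spin":0,"gripper":1},{"x":0,"y":0,"z":-40,"spin":0,"gripper":1},{"x":0,"y":0,"z":-55,"spin":0,"gripper":1},{"x":0,"y":0,"z":-70,"spin":0,"gripper":1},{"x":0,"y":0,"z":-85,"spin":0,"gripper":1},{"x":0,"y":0,"z":-100,"spin":0,"gripper":1},{"x":0,"y":0,"z":-115,"spin":0,"gripper":1},{"x":0,"y":0,"z":-130,"spin":0,"gripper":1},{"x":0,"y":0,"z":-145,"spin":0,"gripper":1},{"x":0,"y":0,"z":-155,"spin":0,"gripper":1},{"x":-10,"y":0,"z":-170,"spin":0,"gripper":1},{"x":-20,"y":0,"z":-190,"spin":0,"gripper":1},{"x":-25,"y":0,"z":-210,"spin":0,"gripper":1},{"x":-25,"y":0,"z":-215,"spin":0,"gripper":1},{"x":-25,"y":0,"z":-215,"spin":0,"gripper":1},{"x":-25,"y":0,"z":-215,"spin":0,"gripper":1}]'
python3 - <<'E'
from h import *
go(526.4,-93.9,515,-2.8)
p,d,W,c=cam("scene"); cv2.imwrite("pics/s9.png",cv2.resize(p[40:260,260:480],None,fx=2.6,fy=2.6,interpolation=cv2.INTER_CUBIC))
E
```

```text
time_s: 16.18
ee_pos: [0.4965, 0.2376, 0.5128]
eef_rot: [1.0, 0.02, -0.001, 0.0]
force: [-0.8, 0.2, -3.1]
gripper_width: 0.105
finger_force: 58.9
t 16.18 tcp [496.5 237.6 512.8] head 2.25 tilt [-1.2e-03 -3.0e-04 -1.0e+00] F [-0.8  0.2 -3.1] w 0.105 ff 58.9
rows: dxyz [ 16.9 332.4  -2.1] spin 0.0881
```

View pics/s9.png

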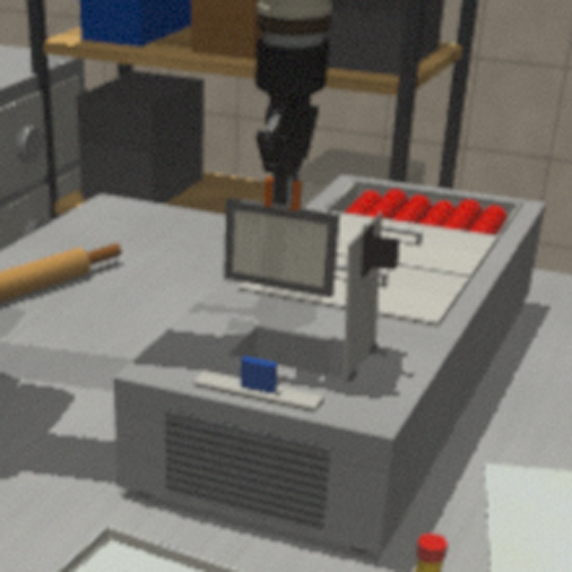

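The fine filter is out and held by its orange tab at crop (283,195). The flap stands open at (365,300) and the mesh filter is still home. Going to the tray.

```bash

python3 -m jog '[{"x":1,"y":15,"z":0,"spin":0,"gripper":1},{"x":2,"y":40,"z":0,"spin":0,"gripper":1},{"x":4,"y":70,"z":0,"spin":0,"gripper":1},{"x":6,"y":100,"z":0,"spin":0,"gripper":1},{"x":8,"y":130,"z":0,"spin":0,"gripper":1},{"x":9,"y":160,"z":0,"spin":0,"gripper":1},{"x":10,"y":190,"z":0,"spin":0,"gripper":1},{"x":12,"y":220,"z":0,"spin":0,"gripper":1},{"x":13,"y":250,"z":0,"spin":0,"gripper":1},{"x":15,"y":280,"z":0,"spin":0,"gripper":1},{"x":16,"y":305,"z":0,"spin":0,"gripper":1},{"x":17,"y":325,"z":0,"spin":0,"gripper":1},{"x":17,"y":332,"z":0,"spin":0,"gripper":1},{"x":17,"y":332,"z":20,"spin":0,"gripper":1},{"x":17,"y":332,"z":50,"spin":0,"gripper":1},{"x":17,"y":332,"z":80,"spin":0,"gripper":1},{"x":17,"y":332,"z":105,"spin":0,"gripper":1},{"x":17,"y":332,"z":118,"spin":0,"gripper":1},{"x":17,"y":332,"z":122,"spin":0,"gripper":1},{"x":17,"y":332,"z":122,"spin":0,"gripper":1}]'
python3 -m jog '[{"x":0,"y":0,"z":0,"spin":0,"gripper":1},{"x":0,"y":0,"z":0,"spin":0,"gripper":1},{"x":0,"y":0,"z":0,"spin":0,"gripper":1},{"x":0,"y":0,"z":0,"spin":0,"gripper":1},{"x":0,"y":0,"z":0,"spin":0,"gripper":1},{"x":0,"y":0,"z":0,"spin":0,"gripper":1}]'
python3 - <<'E'
from h import *
go(526.4,-93.9,393,2.25)
p,d,W,c=cam("scene"); cv2.imwrite("pics/s10.png",p[80:380,150:550])
Z=W[...,2]*1000;X=W[...,0]*1000;Y=W[...,1]*1000
m=(abs(X-526)<80)&(abs(Y+94)<30)&(Z>60)&(Z<215);print("filter zmin",np.percentile(Z[m],[1,5]),"x",np.percentile(X[m],[1,99]),"y",np.median(Y[m]))
E
```

```text
time_s: 17.9
ee_pos: [0.526, -0.0929, 0.3896]
eef_rot: [1.0, 0.02, -0.002, -0.001]
force: [0.3, 0.6, -1.3]
gripper_width: 0.105
finger_force: 58.9
time_s: 18.4
ee_pos: [0.5265, -0.0935, 0.3924]
eef_rot: [1.0, 0.02, 0.0, 0.0]
force: [0.4, 0.1, -2.2]
gripper_width: 0.104
finger_force: 58.9
t 18.4 tcp [526.5 -93.5 392.4] head 2.25 tilt [ 7.e-04 -3.e-04 -1.e+00] F [ 0.4  0.1 -2.2] w 0.104 ff 58.9
rows: dxyz [-0.1  0.4 -0.6] spin 0.0
filter zmin [122.46714772 126.82324463] x [459.51305864 591.96291136] y -95.66080725806711
```

View pics/s10.png

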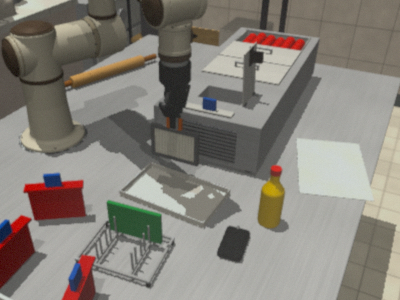

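The fine filter is held upright over the middle of the tray at crop (175,142), foot about 120 mm up. The flap is open, the mesh filter is home, and the board, bottle and mouse have not moved. Handing in.

```bash
python3 -c "
from rig import arm
print(arm.sign_off())"
```

```text
the job is handed in; nothing more can be done
None
```

I handed the job in at about 18.4 s: the mesh filter is home in its slot, the flap stands open at about 1.5 rad, and the fine filter is held upright and still over the middle of the tray, its lower edge about 120 mm above it; the hand-in returned no verdict.

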